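# Clamp a mould insert with a cam-lock draw bolt

## Task

Two identical cam-lock vices stand on the bench; a mould insert lies loose between the jaws of one of them. Clamp that insert ready for polishing: swing the upright crank grip of that vice's cam disc half a turn clockwise (seen from above), all the way to its stop, so that the hook draws the bolt in and the jaw holds the insert tight and square against the fixed jaw. Let go of the grip afterwards and leave the empty vice as it is.

Things in the scene. Friction and masses are not known exactly. Their poses are not given: they have to be found in the camera images.
- loaded_vice: Vice holding the insert, fixed: dark base 198 mm long, 92 mm steel cam disc at one end, dark steel jaws at the other. Origin on the cam's axis at bench height; x along the bolt to the jaws, y left, z up. Fixed jaw's face at x = 66 mm, open pad at 113. Rails' top z = 20; jaws and insert end below z = 45. The empty vice, built alike, stands at least 150 mm off.
- loaded_cam (a joint): Turn q of the loaded cam, rad, clockwise from above: 0 open (starts at 0 to 0.5), 3.14 stop, locked. In the vice's frame its crank grip is at x = -36 sin q, y = -36 cos q mm: from the -y side round the side away from the jaws to the +y side. Needs 4 to 6 N at the grip; stays where it is left. A radian draws the jaw in 5.1 mm.
- loaded_knob (a point): The loaded cam's crank grip: upright black cylinder, 20 mm diameter, freely spinning on its pin, from z = 48 to 88 mm above the bench (12 mm steel pin below it). The point is on its axis at z = 68 mm.
- mould_insert: Metal block, 34 mm along its x, 46 along its y, 24 high, 0.11 kg, loose on the rails between the jaws with 10 to 13 mm of play, up to 7 degrees askew. Origin at the centre of its underside. The closing jaw pushes it home, it need not be handled; clamped, its origin is at x = 83 mm in the vice's frame.
- empty_cam (a joint): Turn of the cam of the other vice, built alike but with nothing between its jaws; same meaning. Starts between 0 and 0.5 and is to be left alone. (Overhead obstacles on the way: a motor hangs at x = 0.37, y = -0.17 m, 0.13 m wide, from z = 0.38 to 0.70 m, and a lamp shade at x = 0.09, y = 0.31 m, 0.2 m wide, z = 0.29 to 0.47 m.)
Mind the look-alikes: they are no part of the job. What is shaped like the mould_insert but green or pink is not meant.

How it is judged:
By the outcome, as a careful person would: the job done as asked, in the order asked, and still so for the second after the job is handed in, with the robot touching nothing.
It also fails if it takes over 53 s, if anything falls off the work surface, if the arm or the gripper's body presses on something with over 40 N, if the wrist force passes 120 N, or if a joint passes its speed limit or range.

## Robot

A 6-joint arm with a two-finger parallel gripper is mounted at the origin on a cart in front of the work surface, level with it; the furniture and walls round the work are solid. World frame = base frame: x ahead of the robot, y to its left, z up, the work surface at z = 0. Lengths are in m, angles in rad, forces in N, time in s.
With the tool pointing down it reaches from about 0.25 to 0.775 m from the base axis. Payload 4 kg.
Tool frame: the origin (TCP) lies midway between the tips of the shut fingers; the grasp point (between the pads) lies 19 mm behind it; z points along the fingers, y is the direction in which the jaws open and shut (so a half turn about z gives the same grasp; the last joint's range is limited). The gripper opens to 94 mm and grips with 3 to 60 N. Pads are 16 mm wide; open, the fingers measure 119 mm over their backs; the gripper's body (75 mm by 177 mm) begins 78 mm behind the grasp point.
Start: joints at [1.073, 0.087, 1.371, -0, 1.684, -0.103], TCP at [0.212, 0.508, 0.206] pointing down, gripper open.
Joint ranges: [-3.1, 3.1], [-0.76, 2.03], [0.27, 2.55], [-1.08, 4.22], [0.17, 2.65], [-2.57, 2.57]. Speed limits (rad/s): [2.79, 2.79, 3.14, 3.14, 3.14, 3.14].

## Interface

Orientations are given as a unit quaternion [w, x, y, z].
In Python, from rig import sensors, viewer, arm gives the robot as it stands. The module is installed in compiled form; this text tells all that it offers.
- The arm moves only by the tool move_arm, never from a script. Its argument "motion" is one flat list of numbers, 5 for each row, row after row: the opening, from 0 (shut) to 1 (fully open), then the shift along the tool's x, y, z scaled (see below), then the turn about the tool's z scaled (see below). In form: [hand, dx, dy, dz, turn, hand, dx, dy, dz, turn, ...]. A call has 1 to 20 rows; each row shifts and turns the commanded pose from where the row before left it, along the tool's axes as they then stand; what a row does not reach is not made up. The controller multiplies each number of a shift by 750 mm and each number of a turn by pi rad. A row lasts 1/12 s, in which the tool goes at most 41.7 mm and 7.16 degrees, less where a joint would pass 70% of its speed; a pose out of reach is approached as far as the arm can. A call with a number of a shift or a turn outside -1 to 1 is refused whole. A call with a gripper value outside its range is refused whole. The fingers move at their own pace and stop on an object; the grip force is fixed at half the most. Time passes only in rows, so rows that do not move let the fingers close. It gives the time, the measured TCP pose, the force and the opening at its end, in the units of the state.
- sensors.get_state(): the state, without advancing time (a new reading comes with each control period).
- viewer.read_camera(name): name is "scene" or "top" or "wrist"; returns a dict with "color" (384x512x3 uint8, blue, green, red), "z_map" (384x512 float32, m along the optical axis (not along the pixel's ray), 0 where there is no reading), "fovy" (degrees; the focal length in pixels is half the picture's height over the tangent of half this angle, whatever the lens; pixels are square), "cx", "cy" (the principal point, pixels), "position" and "orientation" of the camera in the world. Camera axes: x right, y down, z forward; pixel columns grow to the right and rows downward; lengths in m; the calibration is good to about 2 mm. A picture is of the moment at which its call begins.
- arm.job_done(): hands the job in, once; it reports no verdict.
The state is a dict: "clock": time; "qpos": joint angles; "joint_vel": joint speeds; "tau": joint torques, N m; "eef_pos": TCP position; "eef_rot": TCP orientation; "ft_force": force on the tool from outside, world axes, zero at the start; "torque": the same for the moment, N m; "opening": finger opening in m.
Only numpy, scipy, OpenCV 4.12 (cv2) and the standard library are available. Lean on these libraries where they do the work, as an engineer would, in place of code of your own. Each camera call takes 0.05 s, during which the arm holds its last target.

## Working session

There is one attempt and no reset: what is moved stays moved. The work goes in short steps, Python scripts to look and compute and a tool call to move; the robot and the scene stay as the last step left them, time stands still between calls to the robot, and variables do not carry over. Pictures are saved under pics/ and viewed, and the job is handed in when it is done.

Besides the shell and the picture viewer there is one more tool, called after "Call:" as name(argument=value, ...), one argument or row to a line, values as JSON. move_arm: Moves the arm, as the interface text tells. Shifts and turns lie within -1 to 1; 1 stands for 750 mm of shift or pi rad of turn. Its arguments: {"type":"object","properties":{"motion":{"type":"array"}},"required":["motion"]}

```bash
mkdir -p pics; cat > h.py <<'E'
import numpy as np,cv2
from scipy.spatial.transform import Rotation as R
from rig import sensors,viewer,arm
def cam(n):
    c=viewer.read_camera(n); f=192/np.tan(np.radians(c['fovy'])/2)
    q=c['orientation']; c['R']=R.from_quat([q[1],q[2],q[3],q[0]]).as_matrix(); c['f']=f; c['p']=np.array(c['position']); return c
def ray(c,u,v,z):
    d=c['R']@np.array([(u-c['cx'])/c['f'],(v-c['cy'])/c['f'],1]); return c['p']+d*(z-c['p'][2])/d[2]
def pts(c):
    v,u=np.mgrid[0:384,0:512]; Z=c['z_map']
    P=np.stack([(u-c['cx'])/c['f']*Z,(v-c['cy'])/c['f']*Z,Z],-1)
    W=P@c['R'].T+c['p']; W[Z==0]=np.nan; return W
E
python3 - <<'E'
from h import *
for n in ['scene','top','wrist']:
    c=cam(n); cv2.imwrite(f'pics/{n}0.png',c['color']); print(n,c['p'],c['R'].round(2).tolist(),c['f'],c['cx'],c['cy'])
    import pickle; pickle.dump(c,open(f'{n}0.pkl','wb'))
s=sensors.get_state();print(s)
E
```

```text
scene [ 0.15161769 -0.27269809  0.65982303] [[0.81, -0.39, 0.45], [-0.59, -0.54, 0.6], [0.01, -0.75, -0.66]] 424.02279951349306 251.41298463099855 193.48633475300556
top [0.44988981 0.2427109  0.988902  ] [[0.01, -1.0, 0.1], [-1.0, -0.01, 0.0], [-0.0, -0.1, -1.0]] 493.60516334424875 254.58896209847268 183.13336001239375
wrist [0.14026539 0.53821056 0.38347022] [[0.39, 0.89, 0.25], [0.92, -0.37, -0.11], [-0.0, 0.27, -0.96]] 306.48789275047574 258.5492821315028 187.71976546023762
{'clock': 0.15, 'qpos': array([ 1.07285563e+00,  8.78191051e-02,  1.37186347e+00,  1.47989721e-05,
        1.68359918e+00, -1.03094445e-01]), 'joint_vel': array([-0.00076736, -0.00074783, -0.00451613, -0.00024698,  0.00180923,
       -0.000424  ]), 'tau': array([ 1.26357954e-03, -3.40639937e+01, -3.02795863e+01,  7.18904799e-02,
        3.04970762e-02, -1.18593848e-04]), 'eef_pos': array([0.21136846, 0.50732398, 0.20457667]), 'eef_rot': array([-2.57023025e-04,  1.96142285e-01,  9.80575082e-01, -8.04524347e-04]), 'ft_force': array([-0.76803232,  0.50347886, -0.1952579 ]), 'torque': array([ 0.00533279, -0.01763495,  0.04579272]), 'opening': 0.0938911838811026}
```

View pics/scene0.png

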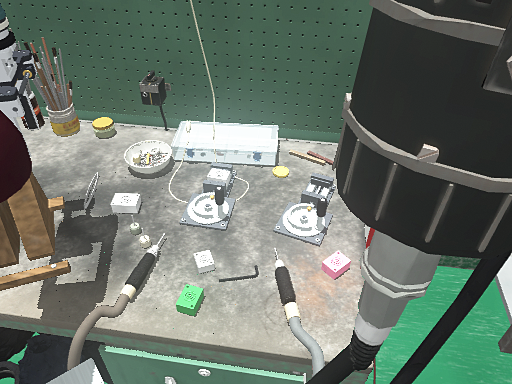

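View pics/top0.png

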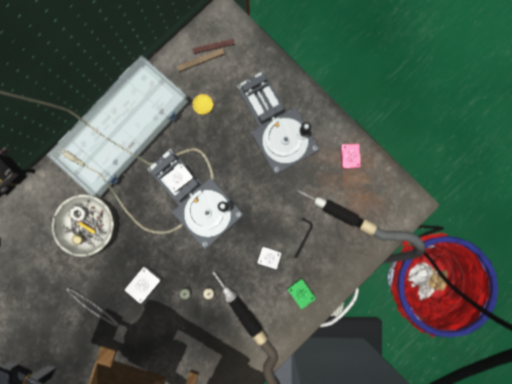

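View pics/wrist0.png

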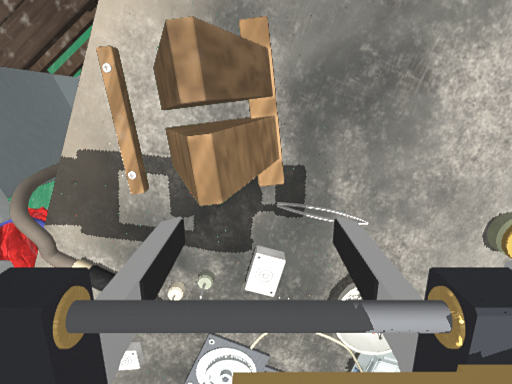

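Candidates, in the top image:
- Vice with its cam at (208,212) and a white block between the jaws at (178,178).
- Vice with its cam at (285,139) and empty jaws at (262,98).
- Loose blocks: white at (142,285) and (269,258), green at (302,293), pink at (351,156).

By the description, I choose the vice at (208,212). I'll check it in a crop and measure it.

```bash
python3 - <<'E'
from h import *
import pickle
t=pickle.load(open('top0.pkl','rb')); s=pickle.load(open('scene0.pkl','rb'))
a=cv2.resize(t['color'][140:250,140:250],None,fx=5,fy=5,interpolation=cv2.INTER_CUBIC)[:550,:400]
a=cv2.resize(t['color'][140:250,140:250],(400,400),interpolation=cv2.INTER_CUBIC)
b=cv2.resize(s['color'][155:240,165:250],(400,400),interpolation=cv2.INTER_CUBIC)
cv2.imwrite('pics/crop1.png',np.hstack([a,b]))
W=pts(t)
# knob: points above z 0.07
for (n,x0,x1,y0,y1) in [('loaded',140,250,140,250),('empty',235,325,65,175)]:
    w=W[y0:y1,x0:x1]; m=(w[...,2]>0.075)&(w[...,2]<0.1)
    print(n,'knob',m.sum(),w[m].mean(0),w[m].min(0),w[m].max(0))
    g=t['color'][y0:y1,x0:x1].min(-1)
    m=(w[...,2]>0.028)&(w[...,2]<0.05); print('z hist',np.histogram(w[...,2][np.isfinite(w[...,2])],bins=np.arange(-.01,.1,.005)))
for (u,v) in [(208,212),(178,178),(224,206),(285,139)]: print(u,v,ray(t,u,v,.04),W[v,u])
E
```

```text
loaded knob 93 [0.49590901 0.30392136 0.08704394] [0.48735146 0.29511337 0.07511964] [0.50601335 0.31376868 0.09307941]
z hist (array([  13, 3152, 4812, 1580,  845,  246,  278,   60,   75,  403,  440,
         46,    4,    3,    4,    0,    2,    2,   18,   63,   10]), array([-0.01 , -0.005,  0.   ,  0.005,  0.01 ,  0.015,  0.02 ,  0.025,
        0.03 ,  0.035,  0.04 ,  0.045,  0.05 ,  0.055,  0.06 ,  0.065,
        0.07 ,  0.075,  0.08 ,  0.085,  0.09 ,  0.095]))
empty knob 93 [0.64458519 0.15246988 0.08603982] [0.63633983 0.14364699 0.07501067] [0.65559762 0.16153829 0.09169923]
z hist (array([   9, 2408, 3354, 1533,  801,  386,  379,   39,   78,  331,   80,
          0,    5,    5,    4,    5,    8,    6,   17,   65,    5]), array([-0.01 , -0.005,  0.   ,  0.005,  0.01 ,  0.015,  0.02 ,  0.025,
        0.03 ,  0.035,  0.04 ,  0.045,  0.05 ,  0.055,  0.06 ,  0.065,
        0.07 ,  0.075,  0.08 ,  0.085,  0.09 ,  0.095]))
208 212 [0.48689961 0.33402055 0.04      ] [nan nan nan]
178 178 [0.55173228 0.3936319  0.04      ] [0.55123207 0.39289065 0.04466058]
224 206 [0.49887908 0.30352769 0.04      ] [0.49640799 0.30046    0.08786394]
285 139 [0.6312226  0.18737736 0.04      ] [0.63448576 0.18638161 0.02292412]
```

View pics/crop1.png

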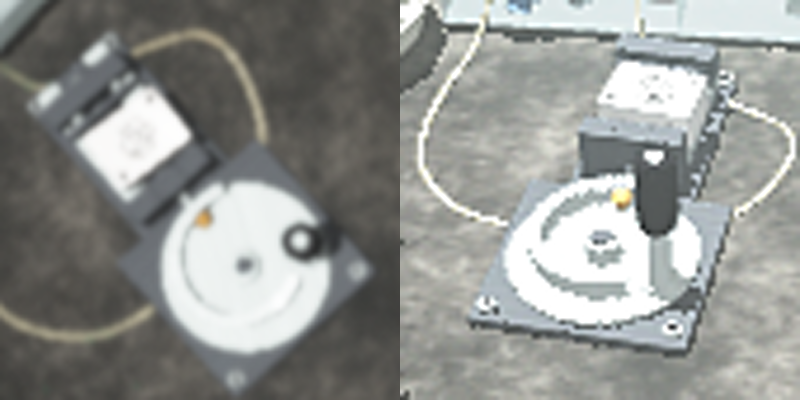

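The crop confirms it: a white insert sits between the jaws, with the black grip at crop (305,240) and the cam centre at (244,265). Next I'll get accurate numbers from two views.

```bash
python3 - <<'E'
from h import *
import pickle
t=pickle.load(open('top0.pkl','rb')); s=pickle.load(open('scene0.pkl','rb'))
def P(c):
    M=np.eye(4);Rt=c['R'].T
    K=np.array([[c['f'],0,c['cx']],[0,c['f'],c['cy']],[0,0,1]])
    return K@np.hstack([Rt,(-Rt@c['p'])[:,None]])
def tri(a,b):
    X=cv2.triangulatePoints(P(t),P(s),np.array(a,float).reshape(2,1),np.array(b,float).reshape(2,1)); return (X[:3]/X[3]).ravel()
k=.275; o=lambda x,y:(140+x*k-.4,140+y*k-.4); ks=85/400; so=lambda x,y:(165+(x-400)*ks-.4,155+y*ks-.4)
print('bolt',tri(o(244,265),so(603,240)))
print('knobtop',tri(o(301,242),so(655,157)))
print('brass',tri(o(205,219),so(622,197)))
print('plate corner',tri(o(240,392),so(475,320)),tri(o(375,270),so(690,348)))
# disc: white mask circle in top
g=t['color'][140:250,140:250]; hsv=cv2.cvtColor(g,cv2.COLOR_BGR2HSV)
m=((hsv[...,2]>150)).astype(np.uint8)
cs,_=cv2.findContours(m,cv2.RETR_EXTERNAL,cv2.CHAIN_APPROX_NONE)
for c in cs:
    if cv2.contourArea(c)>100:
        (x,y),r=cv2.minEnclosingCircle(c); print('bright',cv2.contourArea(c),x+140,y+140,r,cv2.minAreaRect(c)); 
for h in(.02,.03,.035): print(h,ray(t,*o(244,265),h))
# plate/vice edges: axis from corners (z~.01)
C={n:ray(t,*o(*p),.012)[:2] for n,p in dict(l=(120,265),b=(240,392),r=(375,270),t=(262,140)).items()}
for a,b in(('b','l'),('r','t'),('l','t'),('b','r')):
    d=C[b]-C[a]; print(a,b,np.linalg.norm(d),np.degrees(np.arctan2(d[1],d[0])))
print('platecentre',sum(C.values())/4)
# knob dark mask
W=pts(t);print('knob ray z.088',ray(t,*o(301,242),.088))
E
```

```text
bolt [0.48600713 0.33921098 0.01712657]
knobtop [0.49550432 0.30369146 0.08858178]
brass [0.51057562 0.36121685 0.01569067]
plate corner [0.41715547 0.34123303 0.00249244] [0.48577124 0.26813585 0.00356499]
bright 1612.0 206.25982666015625 212.51309967041016 24.63983917236328 ((67.0, 73.0), (48.0, 46.0), 90.0)
bright 504.0 176.9935073852539 179.24026107788086 16.041624069213867 ((37.061946868896484, 38.570796966552734), (22.012868881225586, 27.18683433532715), 48.8140754699707)
0.02 [0.48671154 0.33847228 0.02      ]
0.03 [0.4863315  0.33748394 0.03      ]
0.035 [0.48614149 0.33698976 0.035     ]
b l 0.09509483795083615 44.74914520103895
r t 0.09435915868613862 41.958748133642516
l t 0.10271066853130564 -47.4184358984579
b r 0.098090581693448 -47.02520265785315
platecentre [0.4863441  0.33637811]
knob ray z.088 [0.49608337 0.30341243 0.088     ]
```

Measured from the two views:

| Quantity | Value |
|---|---|
| Cam centre | (0.486, 0.338) |
| Heading | about 43° |
| Grip | (0.4958, 0.3036), 36 mm from the centre |
| Cam turn q0 | about 0.48 rad |

First I move over the grip, then turn.

Call:
move_arm(
  motion=[1, -0.0454, -0.0105, 0, 0, 1, -0.0454, -0.0105, 0, 0, 1, -0.0454, -0.0105, 0, 0, 1, -0.0454, -0.0105, 0, 0, 1, -0.0454, -0.0105, 0, 0, 1, -0.0454, -0.0105, 0.01, 0, 1, -0.0454, -0.0105, 0.02, 0, 1, -0.0454, -0.0105, 0.02, 0, 1, -0.0454, -0.0105, 0.02, 0, 1, -0.0454, -0.0105, 0.02, 0, 1, 0, 0, 0, 0],
)

```text
clock: 1.07
eef_pos: [0.4979, 0.2989, 0.1331]
eef_rot: [-0.002, 0.199, 0.98, -0.003]
ft_force: [0.5, 0.6, -0.9]
opening: 0.0938
```

Call:
move_arm(
  motion=[1, 0, 0, 0, -0.036, 1, 0, 0, 0, -0.036, 1, 0, 0, 0, -0.036, 1, 0, 0, 0, -0.036, 1, 0, 0, 0, -0.036, 1, 0, 0, 0, -0.036, 1, 0, 0, 0, -0.036, 1, 0, 0, 0, -0.036, 1, 0, 0, 0, -0.036, 1, 0, 0, 0, -0.036, 1, 0, 0, 0, -0.036, 1, 0, 0, 0, -0.036, 1, 0, 0, 0, -0.036, 1, 0, 0, 0, -0.036, 1, 0, 0, 0, -0.036, 1, 0, 0, 0, -0.036, 1, 0, 0, 0, 0, 1, 0, 0, 0, 0],
)

```text
clock: 2.57
eef_pos: [0.4951, 0.3044, 0.138]
eef_rot: [-0.0, -0.649, 0.761, 0.0]
ft_force: [-0.6, -0.7, 0.1]
opening: 0.0939
```

```bash
cat > st.py <<'E'
from h import *
s=sensors.get_state(); q=s['eef_rot']; r=R.from_quat([q[1],q[2],q[3],q[0]]).as_matrix()
print(s['clock'],s['eef_pos'].round(4),'psi',np.degrees(np.arctan2(r[1,1],r[0,1])).round(1),'z',r[:,2].round(3),s['qpos'].round(3),s['ft_force'].round(2),s['opening'].round(4))
c=cam('wrist'); 
import sys; cv2.imwrite(sys.argv[1],c['color'])
k=np.array([.4958,.3036]); d=np.append(k-s['eef_pos'][:2],0); print('tool delta to knob',(r.T@d).round(4))
E
python3 st.py pics/w1.png
```

```text
Traceback (most recent call last):
  File "st.py", line 3, in <module>
    print(s['clock'],s['eef_pos'].round(4),'psi',np.degrees(np.arctan2(r[1,1],r[0,1])).round(1),'z',r[:,2].round(3),s['qpos'].round(3),s['ft_force'].round(2),s['opening'].round(4))
                                                                                                                                                              ^^^^^^^^^^^^^^^^^^
AttributeError: 'float' object has no attribute 'round'
```

```bash
sed -i "s/s\['opening'\].round(4)/round(s['opening'],4)/" st.py; python3 st.py pics/w1.png
```

```text
2.5667 [0.4951 0.3044 0.138 ] psi 170.9 z [-0.  0. -1.] [ 0.453  0.179  1.402  0.     1.561 -2.53 ] [-0.57 -0.72  0.13] 0.0939
tool delta to knob [ 0.0006 -0.0008 -0.    ]
```

View pics/w1.png

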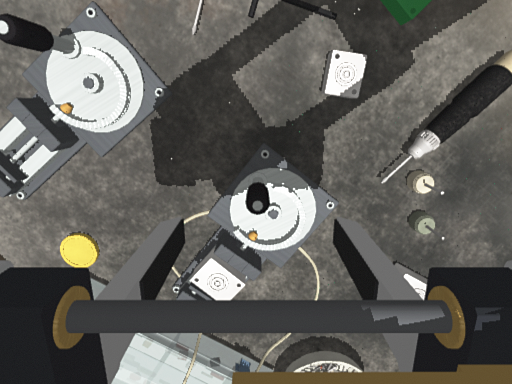

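The wrist view shows the grip at (257,198), centred between the open fingers. I'll descend and close.

Call:
move_arm(
  motion=[1, 0, 0, 0.022, 0, 1, 0, 0, 0.022, 0, 1, 0, 0, 0.022, 0, 1, 0, 0, 0.022, 0, 1, 0, 0, 0.021, 0, 1, 0, 0, 0, 0, 0.5, 0, 0, 0, 0, 0.5, 0, 0, 0, 0, 0.3, 0, 0, 0, 0, 0.3, 0, 0, 0, 0, 0, 0, 0, 0, 0, 0, 0, 0, 0, 0, 0, 0, 0, 0, 0, 0, 0, 0, 0, 0],
)

```text
clock: 3.78
eef_pos: [0.4956, 0.3041, 0.0564]
eef_rot: [0.0, -0.65, 0.76, -0.0]
ft_force: [-0.1, 0.4, -0.5]
opening: 0.0439
```

```bash
python3 st.py pics/w2.png
```

```text
3.7833 [0.4956 0.3041 0.0564] psi 171.1 z [ 0.  0. -1.] [ 0.453  0.231  1.508  0.     1.403 -2.533] [-0.08  0.39 -0.52] 0.0439
tool delta to knob [ 0.0005 -0.0002 -0.    ]
```

View pics/w2.png

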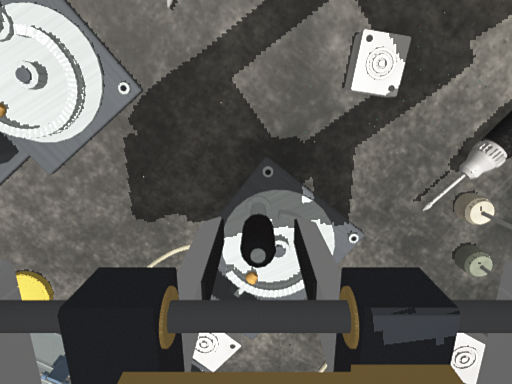

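The grip at (258,235) is centred between the pads, and the fingers are still closing.

Call:
move_arm(
  motion=[0, 0, 0, 0, 0, 0, 0, 0, 0, 0, 0, 0, 0, 0, 0, 0, 0, 0, 0, 0, 0, 0, 0, 0, 0, 0, 0, 0, 0, 0],
)

```text
clock: 4.33
eef_pos: [0.4959, 0.3039, 0.0562]
eef_rot: [0.0, -0.65, 0.76, -0.0]
ft_force: [1.7, 0.2, 0.5]
opening: 0.0194
```

```bash
cat > plan.py <<'E'
from h import *
# knob path from commanded start; rows along q, tool axes before each row's turn
C=np.array([.4862,.3383]); th=np.radians(43)
import sys
s=sensors.get_state(); p=s['eef_pos'][:2]; q=s['eef_rot']; r=R.from_quat([q[1],q[2],q[3],q[0]]).as_matrix(); psi=np.arctan2(r[1,1],r[0,1])
d=p-C; rad=np.hypot(*d); v=np.array([[np.cos(th),np.sin(th)],[-np.sin(th),np.cos(th)]])@d
q0=np.arctan2(-v[0],-v[1]); print(s['clock'],p,'rad',rad,'q',q0,'psi',np.degrees(psi),s['ft_force'].round(1),s['opening'],s['qpos'][5])
if len(sys.argv)>1:
    q1=float(sys.argv[1]);n=int(sys.argv[2]);pe=np.radians(float(sys.argv[3])); cur=p
    if psi<0: psi+=2*np.pi
    dpsi=(pe-psi)/n
    for i in range(1,n+1):
        qq=q0+(q1-q0)*i/n; t=C+.036*np.array([[np.cos(th),-np.sin(th)],[np.sin(th),np.cos(th)]])@np.array([-np.sin(qq),-np.cos(qq)])
        dl=t-cur; tx=np.array([np.sin(psi),-np.cos(psi)]); ty=np.array([np.cos(psi),np.sin(psi)])
        print(i,round(tx@dl/.75,4),round(ty@dl/.75,4),round(-dpsi/np.pi,4)); cur=t; psi+=dpsi
E
python3 plan.py 1.4 14 128
```

```text
4.3333 [0.49594306 0.30393903] rad 0.03571559468650609 q 0.4741938156900276 psi 171.05331104783215 [1.7 0.2 0.5] 0.019376447916622706 -2.532807337442407
1 -0.0016 0.0028 0.0171
2 -0.0012 0.0029 0.0171
3 -0.0012 0.003 0.0171
4 -0.0011 0.003 0.0171
5 -0.0011 0.003 0.0171
6 -0.001 0.003 0.0171
7 -0.001 0.003 0.0171
8 -0.001 0.003 0.0171
9 -0.0009 0.003 0.0171
10 -0.0009 0.003 0.0171
11 -0.0009 0.0031 0.0171
12 -0.0008 0.0031 0.0171
13 -0.0008 0.0031 0.0171
14 -0.0007 0.0031 0.0171
```

Axis check: tool x = (-sin ψ, cos ψ), so the script's dx has the wrong sign. I'll flip it in the script.

```bash
sed -i 's/tx=np.array(\[np.sin(psi),-np.cos(psi)\])/tx=np.array([-np.sin(psi),np.cos(psi)])/' plan.py; python3 plan.py 1.4 14 128 | sed -n '1p;2p;8p;15p'
```

```text
4.3333 [0.49594306 0.30393903] rad 0.03571559468650609 q 0.4741938156900276 psi 171.05331104783215 [1.7 0.2 0.5] 0.019376447916622706 -2.532807337442407
1 0.0016 0.0028 0.0171
7 0.001 0.003 0.0171
14 0.0007 0.0031 0.0171
```

Call:
move_arm(
  motion=[0, 0.0014, 0.0029, 0, 0.017, 0, 0.0012, 0.0029, 0, 0.017, 0, 0.0012, 0.003, 0, 0.017, 0, 0.0011, 0.003, 0, 0.017, 0, 0.0011, 0.003, 0, 0.017, 0, 0.001, 0.003, 0, 0.017, 0, 0, 0, 0, 0],
)

```text
clock: 4.92
eef_pos: [0.4823, 0.3026, 0.0563]
eef_rot: [0.001, -0.52, 0.854, -0.001]
ft_force: [3.2, -0.2, -2.5]
opening: 0.0194
```

```bash
python3 plan.py 1.6 12 115
```

```text
4.9167 [0.4822827  0.30258263] rad 0.03593153865802602 q 0.859729785195658 psi 152.64316274973643 [ 3.2 -0.2 -2.5] 0.019448858947694596 -2.2024228639770604
1 0.0011 0.0028 0.0174
2 0.001 0.0028 0.0174
3 0.0009 0.0028 0.0174
4 0.0009 0.0028 0.0174
5 0.0009 0.0028 0.0174
6 0.0009 0.0028 0.0174
7 0.0009 0.0028 0.0174
8 0.0008 0.0028 0.0174
9 0.0008 0.0028 0.0174
10 0.0008 0.0028 0.0174
11 0.0008 0.0029 0.0174
12 0.0008 0.0029 0.0174
```

The reaction is about 3 N and the motion tracks the circle, so I'll continue.

Call:
move_arm(
  motion=[0, 0.0011, 0.0028, 0, 0.0174, 0, 0.001, 0.0028, 0, 0.0174, 0, 0.0009, 0.0028, 0, 0.0174, 0, 0.0009, 0.0028, 0, 0.0174, 0, 0.0009, 0.0028, 0, 0.0174, 0, 0.0009, 0.0028, 0, 0.0174, 0, 0.0009, 0.0028, 0, 0.0174, 0, 0.0008, 0.0028, 0, 0.0174, 0, 0.0008, 0.0028, 0, 0.0174, 0, 0.0008, 0.0028, 0, 0.0174, 0, 0.0008, 0.0029, 0, 0.0174, 0, 0.0008, 0.0029, 0, 0.0174, 0, 0, 0, 0, 0],
)

```text
clock: 6.0
eef_pos: [0.4589, 0.314, 0.0562]
eef_rot: [0.0, -0.218, 0.976, -0.001]
ft_force: [3.2, -1.6, -1.3]
opening: 0.0196
```

```bash
python3 plan.py 2.6 15 66
```

```text
6.0 [0.45889775 0.31403804] rad 0.03652472426510087 q 1.59478276717105 psi 115.13187424824073 [ 3.2 -1.6 -1.3] 0.019628082214624618 -1.5098520104606663
1 0.0001 0.0033 0.0182
2 0.0008 0.0031 0.0182
3 0.0007 0.0031 0.0182
4 0.0007 0.0031 0.0182
5 0.0007 0.0031 0.0182
6 0.0007 0.0031 0.0182
7 0.0006 0.0032 0.0182
8 0.0006 0.0032 0.0182
9 0.0006 0.0032 0.0182
10 0.0005 0.0032 0.0182
11 0.0005 0.0032 0.0182
12 0.0005 0.0032 0.0182
13 0.0004 0.0032 0.0182
14 0.0004 0.0032 0.0182
15 0.0004 0.0032 0.0182
```

Call:
move_arm(
  motion=[0, 0.0003, 0.0032, 0, 0.0182, 0, 0.0008, 0.0031, 0, 0.0182, 0, 0.0007, 0.0031, 0, 0.0182, 0, 0.0007, 0.0031, 0, 0.0182, 0, 0.0007, 0.0031, 0, 0.0182, 0, 0.0007, 0.0031, 0, 0.0182, 0, 0.0006, 0.0032, 0, 0.0182, 0, 0.0006, 0.0032, 0, 0.0182, 0, 0.0006, 0.0032, 0, 0.0182, 0, 0.0005, 0.0032, 0, 0.0182, 0, 0.0005, 0.0032, 0, 0.0182, 0, 0.0005, 0.0032, 0, 0.0182, 0, 0.0004, 0.0032, 0, 0.0182, 0, 0.0004, 0.0032, 0, 0.0182, 0, 0.0004, 0.0032, 0, 0.0182, 0, 0, 0, 0, 0],
)

```text
clock: 7.33
eef_pos: [0.4504, 0.3477, 0.0562]
eef_rot: [-0.001, 0.208, 0.978, -0.001]
ft_force: [0.1, -4.6, 1.3]
opening: 0.0194
```

```bash
python3 plan.py 3.0 8 46
```

```text
7.3333 [0.45040435 0.34765632] rad 0.03699823231114964 q 2.5769494999979514 psi 66.04358164799433 [ 0.1 -4.6  1.3] 0.019444253580549128 -0.593999693273022
1 -0.001 0.0027 0.0139
2 0.0003 0.0025 0.0139
3 0.0003 0.0025 0.0139
4 0.0003 0.0025 0.0139
5 0.0003 0.0025 0.0139
6 0.0002 0.0025 0.0139
7 0.0002 0.0025 0.0139
8 0.0002 0.0025 0.0139
```

Call:
move_arm(
  motion=[0, 0, 0.0026, 0, 0.0139, 0, 0.0003, 0.0025, 0, 0.0139, 0, 0.0003, 0.0025, 0, 0.0139, 0, 0.0003, 0.0025, 0, 0.0139, 0, 0.0003, 0.0025, 0, 0.0139, 0, 0.0002, 0.0025, 0, 0.0139, 0, 0.0002, 0.0025, 0, 0.0139, 0, 0.0002, 0.0025, 0, 0.0139, 0, 0, 0, 0, 0],
)

```text
clock: 8.08
eef_pos: [0.4569, 0.361, 0.0562]
eef_rot: [-0.001, 0.374, 0.927, -0.002]
ft_force: [-1.6, -4.3, 2.7]
opening: 0.0193
```

Call:
move_arm(
  motion=[0, 0.0001, 0.002, 0, 0.008, 0, 0, 0.002, 0, 0, 0, 0, 0, 0, 0],
)

```text
clock: 8.33
eef_pos: [0.4587, 0.3632, 0.0562]
eef_rot: [-0.001, 0.385, 0.923, -0.002]
ft_force: [-2.1, -4.7, 3.1]
opening: 0.0196
```

```bash
python3 plan.py 3.14 3 43
```

```text
8.3333 [0.45871116 0.36319726] rad 0.037087865324602697 q 3.057255728134106 psi 44.72711476943692 [-2.1 -4.7  3.1] 0.019610286009983564 -0.2076137101723074
1 -0.0014 0.0014 0.0032
2 0.0 0.0013 0.0032
3 0.0 0.0013 0.0032
```

The force is still about 5 N, so the cam hasn't reached its stop. I'll push on in 1 to 1.5 mm steps until the force rises.

Call:
move_arm(
  motion=[0, 0, 0.002, 0, 0, 0, 0, 0, 0, 0],
)

```text
clock: 8.5
eef_pos: [0.4597, 0.3642, 0.0562]
eef_rot: [-0.001, 0.385, 0.923, -0.002]
ft_force: [-1.4, -5.0, 2.1]
opening: 0.0193
```

Call:
move_arm(
  motion=[0, 0, 0.002, 0, 0, 0, 0, 0, 0, 0],
)

```text
clock: 8.67
eef_pos: [0.4607, 0.3652, 0.0561]
eef_rot: [-0.001, 0.385, 0.923, -0.002]
ft_force: [-3.5, -5.3, 2.7]
opening: 0.0194
```

Call:
move_arm(
  motion=[0, 0, 0.002, 0, 0, 0, 0, 0, 0, 0],
)

```text
clock: 8.83
eef_pos: [0.4611, 0.3656, 0.0561]
eef_rot: [-0.002, 0.385, 0.923, -0.003]
ft_force: [-4.2, -6.6, 3.4]
opening: 0.0197
```

Call:
move_arm(
  motion=[0, 0, 0.002, 0, 0, 0, 0, 0, 0, 0],
)

```text
clock: 9.0
eef_pos: [0.4612, 0.3657, 0.0561]
eef_rot: [-0.002, 0.385, 0.923, -0.004]
ft_force: [-7.2, -9.8, 6.5]
opening: 0.0192
```

Call:
move_arm(
  motion=[0, 0, 0.002, 0, 0, 0, 0, 0, 0, 0],
)

```text
clock: 9.17
eef_pos: [0.4613, 0.3658, 0.0561]
eef_rot: [-0.003, 0.385, 0.923, -0.006]
ft_force: [-8.3, -11.4, 7.6]
opening: 0.0196
```

```bash
python3 plan.py; python3 st.py pics/w3.png; python3 - <<'E'
from h import *
a=cam('scene')['color'];b=cam('top')['color']
cv2.imwrite('pics/crop2.png',np.hstack([cv2.resize(b[140:250,140:250],(400,400)),cv2.resize(a[155:240,165:250],(400,400))]))
E
```

```text
9.1667 [0.46132252 0.3658381 ] rad 0.03711113099062613 q -3.1257827139287384 psi 44.729855933092004 [ -8.3 -11.4   7.6] 0.01956852112010829 -0.20509683599164227
9.1667 [0.4613 0.3658 0.0561] psi 44.7 z [-0.01  -0.008 -1.   ] [ 0.575  0.256  1.478 -0.002  1.421 -0.205] [ -8.32 -11.43   7.61] 0.0196
tool delta to knob [-0.0685 -0.0193  0.0002]
```

View pics/crop2.png

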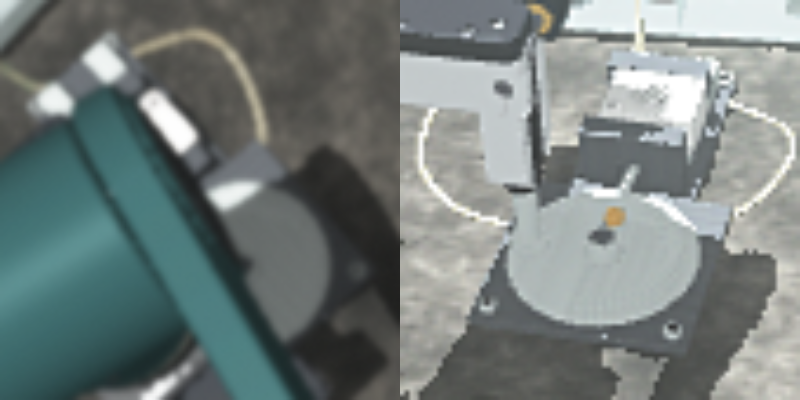

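View pics/w3.png

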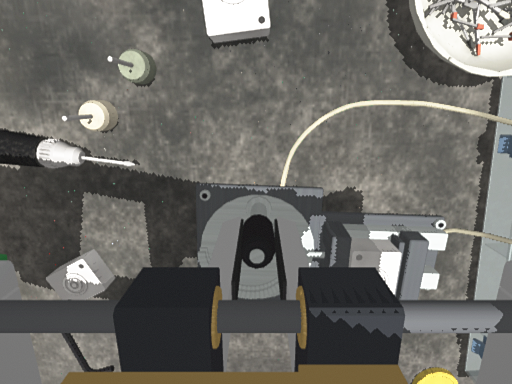

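The grip has stopped: 3 mm of extra command moved it only 0.2 mm, and the force rose to 16 N. I'll ease off the strain, open and lift straight up.

Call:
move_arm(
  motion=[0, 0, -0.003, 0, 0, 0, 0, 0, 0, 0, 0.5, 0, 0, 0, 0, 0.5, 0, 0, 0, 0, 0.5, 0, 0, 0, 0, 0.5, 0, 0, 0, 0, 0.5, 0, 0, 0, 0, 0.5, 0, 0, 0, 0],
)

```text
clock: 9.98
eef_pos: [0.4637, 0.3683, 0.0562]
eef_rot: [-0.0, 0.386, 0.922, 0.0]
ft_force: [-1.1, 0.6, 0.4]
opening: 0.0469
```

Call:
move_arm(
  motion=[0.5, 0, 0, -0.01, 0, 0.5, 0, 0, -0.03, 0, 0.5, 0, 0, -0.03, 0, 0.5, 0, 0, -0.03, 0, 0.5, 0, 0, -0.03, 0, 0.5, 0, 0, -0.03, 0, 0.5, 0, 0, 0, 0],
)

```text
clock: 10.57
eef_pos: [0.4661, 0.3696, 0.183]
eef_rot: [0.003, 0.386, 0.922, 0.005]
ft_force: [-0.0, -0.2, 0.1]
opening: 0.0467
```

```bash
python3 st.py pics/w4.png; python3 - <<'E'
from h import *
c=cam('wrist'); 
a=cam('scene')['color'];b=cam('top')['color']
cv2.imwrite('pics/crop3.png',np.hstack([cv2.resize(b[140:250,140:250],(400,400)),cv2.resize(a[155:240,165:250],(400,400))]))
E
```

```text
10.5667 [0.4661 0.3696 0.183 ] psi 44.5 z [ 0.009  0.006 -1.   ] [ 0.575  0.184  1.307  0.     1.639 -0.202] [-0.02 -0.19  0.12] 0.0467
tool delta to knob [-0.0679 -0.0251 -0.0001]
```

View pics/w4.png

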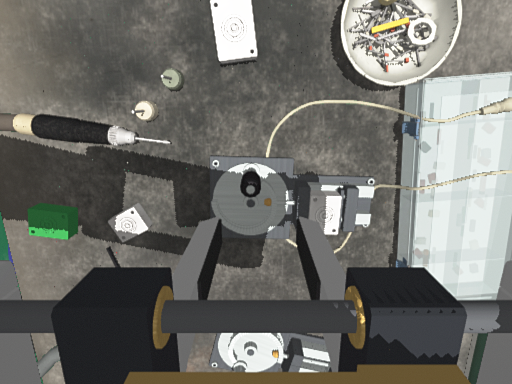

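View pics/crop3.png

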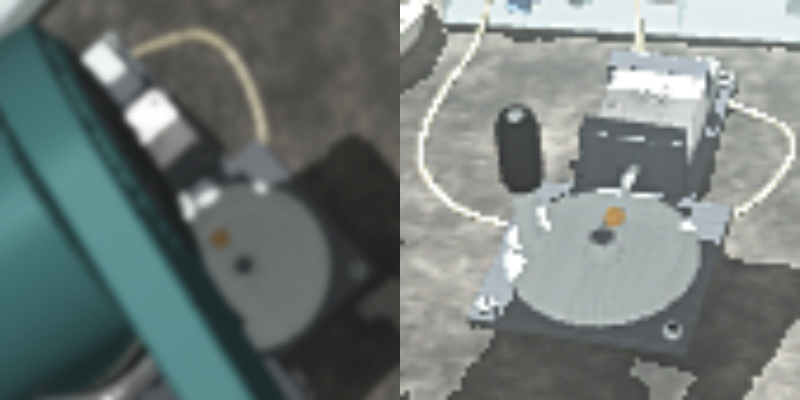

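The grip now sits upright on the far side of the disc and nothing is touching it. I'll move clear of the top camera for a full check.

Call:
move_arm(
  motion=[0.5, 0.037, -0.009, 0, 0, 0.5, 0.037, -0.009, 0, 0, 0.5, 0.037, -0.009, 0, 0, 0.5, 0.037, -0.009, 0, 0, 0.5, 0.037, -0.009, 0, 0, 0.5, 0.037, -0.009, 0, 0, 0.5, 0, 0, 0, 0, 0.5, 0, 0, 0, 0],
)

```text
clock: 11.43
eef_pos: [0.3165, 0.4581, 0.1743]
eef_rot: [-0.0, 0.385, 0.923, -0.002]
ft_force: [0.7, 0.4, -0.3]
opening: 0.0471
```

```bash
python3 - <<'E'
from h import *
s=cam('scene');t=cam('top');a=s['color'];b=t['color']
cv2.imwrite('pics/crop4.png',np.hstack([cv2.resize(b[140:250,140:250],(400,400)),cv2.resize(a[155:240,165:250],(400,400))]))
cv2.imwrite('pics/top4.png',b)
W=pts(t)
for (n,x0,x1,y0,y1) in [('loaded',140,250,140,250),('empty',235,325,65,175)]:
    w=W[y0:y1,x0:x1]; m=(w[...,2]>0.075)&(w[...,2]<0.1); print(n,m.sum(),np.nanmean(w[m],0))
C=np.array([.4862,.3383])
d=np.nanmean(W[140:250,140:250][(W[140:250,140:250,2]>.075)&(W[140:250,140:250,2]<.1)],0)[:2]-C
print('rel angle',np.degrees(np.arctan2(d[1],d[0])),np.hypot(*d))
E
```

```text
loaded 96 [0.46096696 0.36381143 0.08671223]
empty 92 [0.64473694 0.15266673 0.08642045]
rel angle 134.6856783734822 0.03588230082249879
```

View pics/crop4.png

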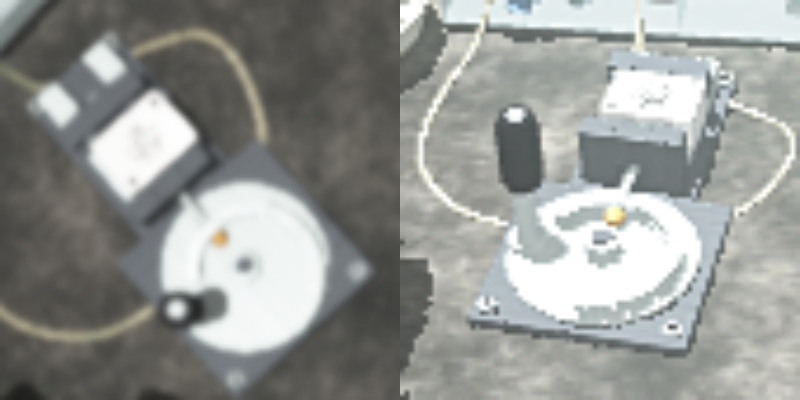

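View pics/top4.png

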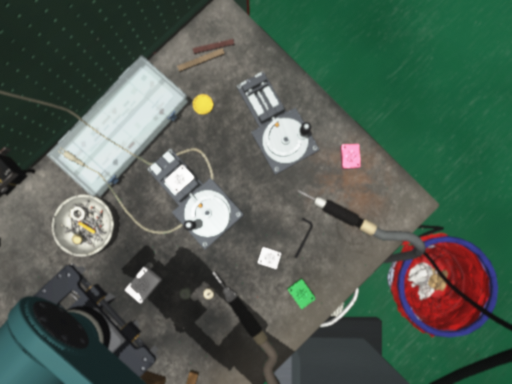

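The insert sits flush and square between the two jaws. The grip is at 134.7° seen from the cam centre, against 133° expected at the stop. The empty vice's grip moved less than 0.5 mm. I'm handing in.

```bash
python3 -c "
from rig import arm
print(arm.job_done())"
```

```text
the job is handed in; nothing more can be done
None
```

I clamped the insert and handed the job in at about 11.5 s. I gripped the upright grip of the vice holding the insert, swung it about 153° clockwise from its starting turn (about 0.47 rad) to its stop, let go and moved the arm clear.

- **Stop reached:** near the end, 3 mm more of commanded push moved the grip only about 0.2 mm. The force rose from about 5 N to 16 N, far below the 120 N limit.
- **Last pictures:** the insert sits flush and square between the jaws. The grip is at 134.7° seen from the cam centre, against about 133° expected. That would be q ≈ 3.11 rather than 3.14, a gap I put down to camera calibration error since the force showed a hard stop.
- **Other measurements:** the tool's path ran at up to 37.1 mm from my estimated cam centre instead of 36 mm, which fits a centre error of about 1 mm.
- **Empty vice:** its grip is within 0.5 mm of where it started, and the robot is touching nothing.

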